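# Shut the sliding crate lid and drop its latch bar

## Task

Close the plywood crate: lift the steel latch bar over the low lug of its keeper, slide the lid shut against its sprung buffer, and let the bar drop all the way into the keeper's notch so that the lid stays shut when you let go. Find the notch gently: do not shove the clamped keeper along its screw slots. Do not knock over the spice jar standing by the crate.

Things in the scene. Friction and masses are not known exactly. Their poses are not given: they have to be found in the camera images.
- crate: Plywood crate fixed to the table, 170 x 220 mm in plan (own x, y), walls 100 mm high, lid rails on top to z = 114 mm. Origin: centre of its underside, z up. Its front wall, with the keeper, faces its own -x (the robot); the lid closes towards its own -y. Two mushrooms lie inside.
- keeper_place (a point): Fixed point of the crate (crate x -99, y -30, z 118 mm): the middle of the keeper's adjusting range. The keeper is a dark steel piece on the front wall, crate x -89 to -109 mm, screwed through slots: the middle of its notch lies within 18 mm of this point along the crate's y, where is not reported. The bar coming up against the stop post shows it.
- keeper_slots (a point): Fixed point of the crate at the keeper's foot (x -87, y -30, z 78 mm). The closing bar meets, along the crate's -y: a low lug 30 mm long, top at z = 136 mm; the open-topped notch 17 mm wide, floor z = 108 mm, below the seated bar; a stop post 12 mm long, top at z = 178 mm, too tall for the bar to pass. The bar is 14 mm wide: pressed on the post it is in line with the notch.
- buffer (a point): Middle of the grey housing (crate x -15 to 15, y -143 to -183 mm, top z = 122 mm) of the spring buffer at the crate's -y end. Its rubber-tipped plunger meets the lid at 0.088 m of the lid's travel and resists with 160 N/m: about 0.5 to 7 N where the bar is in line with the notch. It pushes the lid open again if that is let go unlatched.
- slide_lid (a joint): Closing travel of the plywood lid (154 x 228 x 8 mm, top z = 109 mm) along the crate's -y, in m: 0 wide open, 0.138 the end of travel. It starts at 0 to 0.035. The bar is in line with the notch at 0.11, give or take 0.018 with the keeper's place. Sliding takes about 1.5 N, more where the buffer is met.
- keeper (a joint): Shift of the keeper from its own clamped place, along the crate's -y, in m: 0 at the start whatever its place. Its screws hold it by friction: it slips when the bar or a finger pushes it along with over 22 N. It must not be shifted by more than 0.003.
- latch_bar (a joint): Angle of the latch bar in rad: 0 is level, resting on the lid (as at the start) or fully dropped in the notch; grows as the free end is raised, stop at 0.42. It must be above 0.15 to pass over the lug; lying on the lug it reads about 0.14. It falls by its own weight (about 0.2 kg).
- latch_grip (a point): Grip point on the bar's upright tab, 22 mm below its top. Tab: 24 mm along the bar, 16 mm thick (along the crate's y), from 7 to 62 mm above the bar's centre line; this point is 40 mm above that line, 180 mm from the pivot. The steel bar (14 x 14 x 207 mm) lies along the crate's x and overhangs the front wall. Bar level: z = 165 mm, crate x -150 mm, crate y 80 mm minus the lid's travel.
- latch_pivot (a point): Pivot of the bar in a bracket on the lid, on the bar's centre line, z = 125 mm, crate x +30 mm, same crate y as the grip tab. The pivot axis is along the crate's y.
- jar: Spice jar, upright, 44 mm diameter, 109 mm high, standing loose in front of and beside the crate. Origin: centre of its foot, z up.
Not all that is in view belongs to the job. Several things look just like the jar: the one meant starts farthest to the robot's left.

How it is judged:
On the way:
1. the latch bar is raised high enough to pass over the keeper's lug (value of joint latch_bar above 0.14 rad), for 0.1 s.
At the end, for the whole second after the job is handed in: The lid is shut (travel over 0.087 m) with the latch bar dropped fully into the notch (bar angle under 0.03 rad; on the lug it would read 0.14), let go and staying so; the spice jar is upright (within 0.2 rad) (value of joint slide_lid above 0.087 m and value of joint latch_bar below 0.03 rad and angle between jar's own z axis and vertical below 0.2 rad); the robot touches nothing.
It fails at once if the keeper is shoved along its slots by more than 3 mm (value of joint keeper above 0.003 m or value of joint keeper below -0.003 m).
It fails at once if the spice jar is knocked over (angle between jar's own z axis and vertical above 0.5 rad).
It also fails if it takes over 38 s, if anything falls off the work surface, if the arm or the gripper's body presses on something with over 40 N, if the wrist force passes 120 N, or if a joint passes its speed limit or range.

## Robot

A 6-joint arm with a two-finger parallel gripper is mounted at the origin on the work surface; the furniture and walls round the work are solid. World frame = base frame: x ahead of the robot, y to its left, z up, the work surface at z = 0. Lengths are in m, angles in rad, forces in N, time in s.
With the tool pointing down it reaches from about 0.325 to 0.85 m from the base axis. Payload 15.5 kg.
Tool frame: the origin (TCP) lies between the finger pads; the fingertips stand 22 mm ahead of it and the grasp point (between the pads) lies 3 mm ahead of it; z points along the fingers, y is the line along which they close (so a half turn about z gives the same grasp; the last joint's range is limited). The gripper opens to 91 mm and grips with 3 to 60 N. Pads are 32 mm wide; open, the fingers measure 118 mm over their backs; the gripper's body (76 mm by 178 mm) begins 60 mm behind the grasp point.
Start: joints at [1.056, 0.494, 1.345, -0, 1.302, -0.096], TCP at [0.254, 0.571, 0.236] pointing down, gripper open.
Joint ranges: [-2.91, 2.91], [-0.82, 2.16], [0.22, 2.67], [-1.22, 4.37], [0.12, 2.79], [-3.08, 3.08]. Speed limits (rad/s): [1.89, 1.89, 2.57, 3.01, 3.01, 3.01].

## Interface

Orientations are given as a unit quaternion [x, y, z, w].
In Python, from plant import r gives the robot as it stands. The module is installed in compiled form; this text tells all that it offers.
- The arm moves only by the shell command python3 -m handwheel 'ROWS' [OPENING]. ROWS is JSON, a list of rows, each a list of 6 numbers: the shift along the tool's x, y, z normalised to -1 to 1, where 1 is 20 mm, then the turn, a rotation vector about the tool's x, y, z normalised to -1 to 1, where 1 is 0.15 rad. In form: [[dx, dy, dz, wx, wy, wz], ...]. A call has 1 to 20 rows; each row shifts and turns the commanded pose from where the row before left it, along the tool's axes as they then stand; what a row does not reach is not made up. A row lasts 1/8 s, in which the tool goes at most 62.5 mm and 10.7 degrees, less where a joint would pass 70% of its speed; a pose out of reach is approached as far as the arm can. A call with a number of a shift or a turn outside -1 to 1 is refused whole. A call with a gripper value outside its range is refused whole. OPENING is the closure, from -1 (fully open) to 1 (shut), set as the call begins (- or left out, the last holds). The fingers move at their own pace and stop on an object; the grip force is fixed at half the most. Time passes only in rows, so rows that do not move let the fingers close. It gives the time, the measured TCP pose, the force, the opening and the grip force at its end, in the units of the state.
- r.observe(): the state, without advancing time (a new reading comes with each control period).
- r.get_image(name): name is "side" or "top" or "wrist"; returns a dict with "img" (384x512x3 uint8, red, green, blue), "z_map" (384x512 float32, m along the optical axis (not along the pixel's ray), 0 where there is no reading), "camera_matrix" (3x3 intrinsics, pixels), "dist" ([k1, k2, p1, p2, k3] as OpenCV has them; the pictures are not rectified), "rvec" (rotation vector, rad) and "tvec" (3), from world to camera coordinates, as OpenCV has them. Camera axes: x right, y down, z forward; pixel columns grow to the right and rows downward; lengths in m; the calibration is good to about 2 mm. A picture is of the moment at which its call begins.
- r.finish_job(): hands the job in; it is judged then, once.
The state is a dict: "time_s": time; "joints": joint angles; "joint_vel": joint speeds; "joint_torque": joint torques, N m; "tcp_pos": TCP position; "tool_rot": TCP orientation; "contact_force": force on the tool from outside, world axes, zero at the start; "moment": the same for the moment, N m; "finger_gap": finger opening in m; "grasp_force": force on a finger pad.
Only numpy, scipy, OpenCV 4.12 (cv2) and the standard library are available. Lean on these libraries where they do the work, as an engineer would, in place of code of your own. Each camera call takes 0.05 s, during which the arm holds its last target. There are 200 camera calls.

## Working session

There is one attempt and no reset: what is moved stays moved. The work goes in short steps, Python scripts to look and compute and a shell command to move; the robot and the scene stay as the last step left them, time stands still between calls to the robot, and variables do not carry over. Pictures are saved under pics/ and viewed, at most 10 in all, crops included, and the job is handed in when it is done.

```bash
mkdir -p pics
cat > h.py <<'E'
from plant import r
import numpy as np, cv2, pickle
def grab(n):
    d=r.get_image(n); pickle.dump(d,open(f'{n}.pkl','wb')); return d
def load(n): return pickle.load(open(f'{n}.pkl','rb'))
def save(d,fn,crop=None,s=1.5):
    im=d['img'][...,::-1]
    if crop: im=im[crop[1]:crop[3],crop[0]:crop[2]]
    cv2.imwrite(f'pics/{fn}.png',cv2.resize(im,None,fx=s,fy=s))
def cam(d):
    R=cv2.Rodrigues(np.array(d['rvec'],float))[0]; t=np.array(d['tvec'],float).ravel(); return R,t
def ray(d,px):
    R,t=cam(d); u=cv2.undistortPoints(np.array([[px]],float),np.array(d['camera_matrix']),np.array(d['dist']))[0,0]
    return -R.T@t, R.T@np.array([u[0],u[1],1.])
def plane(d,px,z):
    o,v=ray(d,px); return o+v*(z-o[2])/v[2]
def cloud(d):
    R,t=cam(d); h,w=d['z_map'].shape
    uv=np.stack(np.meshgrid(np.arange(w),np.arange(h)),-1).reshape(-1,1,2).astype(float)
    u=cv2.undistortPoints(uv,np.array(d['camera_matrix']),np.array(d['dist'])).reshape(-1,2)
    z=d['z_map'].reshape(-1,1); P=(np.c_[u*z,z]-t)@R; P[z[:,0]==0]=np.nan
    return P.reshape(h,w,3)
E
python3 - <<'E'
from h import *
for n in('top','side'): save(grab(n),n+'0')
P=cloud(load('top'));print(np.nanmin(P,(0,1)),np.nanmax(P,(0,1)))
E
```

```text
[-0.01584106 -1.51389109 -0.72729027] [1.68987421 1.1645358  0.32393504]
```

View pics/top0.png

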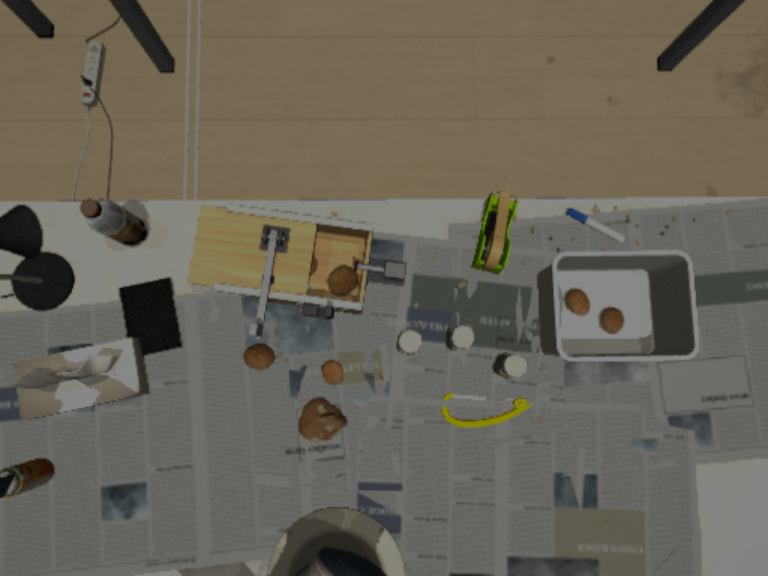

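View pics/side0.png

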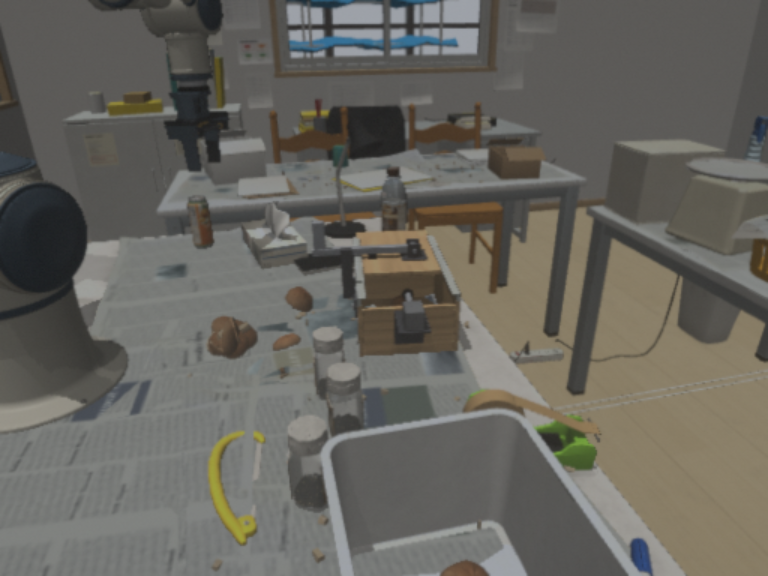

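The top view shows the crate at about (190-375, 205-310), with the lid covering its left part. The bar runs from its pivot at (275,238) to its tab at (257,328). The keeper is at (318,310), the buffer at (395,268), and the leftmost jar, the one meant, at (410,342). The side view agrees, and the arm is out of the way at the back left.

Run:
```python
from h import *
d=load('top');P=cloud(d)
def reg(x0,y0,x1,y1,zl,zh):
    Q=P[int(y0/1.5):int(y1/1.5),int(x0/1.5):int(x1/1.5)].reshape(-1,3)
    return Q[(Q[:,2]>zl)&(Q[:,2]<zh)]
tab=reg(240,305,280,345,.165,.20);print('tab',len(tab),tab.mean(0),tab.min(0),tab.max(0))
bar=reg(245,225,290,345,.118,.142);print('bar',len(bar)); v=cv2.fitLine(bar[:,:2].astype(np.float32),2,0,.01,.01).ravel();print('barline',v,np.degrees(np.arctan2(v[1],v[0])))
lid=reg(185,200,325,310,.100,.113);rect=cv2.minAreaRect(lid[:,:2].astype(np.float32));print('lid',rect)
top=reg(185,200,380,315,.085,.125);print('crate+lid',cv2.minAreaRect(top[:,:2].astype(np.float32)))
k=reg(295,295,340,325,.12,.2);print('keeper',len(k),k.min(0),k.max(0)); 
pk=reg(295,295,340,325,.165,.19);print('post',len(pk),pk.mean(0) if len(pk) else '')
lg=reg(295,295,340,325,.125,.145);print('lug',len(lg),lg.mean(0))
b=reg(380,255,410,285,.11,.13);print('buf',len(b),b.mean(0))
pv=reg(262,225,290,250,.125,.2);print('pivot',pv.mean(0))
j=reg(395,325,425,360,.09,.12);print('jar',len(j),j.mean(0),j.min(0),j.max(0))
print('tabray',plane(d,(257/1.5,328/1.5),.187))
print(r.observe()['tool_rot'])
```

```text
tab 63 [0.48267216 0.13335746 0.18411019] [0.47064759 0.12551272 0.1663404 ] [0.49409562 0.14397456 0.19117768]
bar 437
barline [ 0.9891286  -0.14705314  0.59119076  0.11712722] -8.456189
lid ((0.6311789155006409, 0.13334473967552185), (0.2636460065841675, 0.17571984231472015), 81.56647491455078)
crate+lid ((0.6139325499534607, 0.0856938362121582), (0.36296242475509644, 0.19591130316257477), 81.53370666503906)
keeper 125 [ 0.50373785 -0.00567541  0.12045494] [0.52951985 0.05349216 0.18237993]
post 32 [0.51451235 0.00084503 0.17740266]
lug 82 [0.51891769 0.03609553 0.13544475]
buf 149 [ 0.59436095 -0.1228352   0.1215248 ]
pivot [0.65723578 0.10695429 0.13345928]
jar 191 [ 0.45830024 -0.14988221  0.10851034] [ 0.4371362  -0.17027613  0.09599587] [ 0.48050123 -0.12964422  0.11608456]
tabray [0.48400436 0.12637808 0.187     ]
[ 2.07865802e-01  9.78157208e-01 -5.12514941e-04 -1.50751871e-04]
```

```bash
python3 -m handwheel '[[0,0,-1,0,0,-0.9],[0,0,-1,0,0,-0.9],[0,0,-1,0,0,0],[-0.73,-1,0,0,0,0],[-0.73,-1,0,0,0,0],[-0.73,-1,0,0,0,0],[-0.73,-1,0,0,0,0],[-0.73,-1,0,0,0,0],[-0.73,-1,0,0,0,0],[-0.73,-1,0,0,0,0],[-0.73,-1,0,0,0,0],[-0.73,-1,0,0,0,0],[-0.73,-1,0,0,0,0],[-0.73,-1,0,0,0,0],[-0.73,-1,0,0,0,0],[-0.73,-1,0,0,0,0],[-0.73,-1,0,0,0,0],[-0.73,-1,0,0,0,0]]' -1
cat > w.py <<'E'
from h import *
import sys
s=r.observe(); p=np.array(s['tcp_pos']); 
from scipy.spatial.transform import Rotation as Ro
T=Ro.from_quat(s['tool_rot']).as_matrix()
g=np.array([float(a) for a in sys.argv[1:4]])
print(s['time_s'],p.round(4),'toolx',T[:,0].round(3),'y',T[:,1].round(3),'z',T[:,2].round(3),'rows',((g-p)@T/.02).round(2),'F',np.array(s['contact_force']).round(1),s['finger_gap'],s['grasp_force'])
E
python3 w.py .484 .1325 .168
```

```text
time_s: 2.35
tcp_pos: [0.4264, 0.2402, 0.2957]
tool_rot: [0.075, 0.997, -0.0, -0.0]
contact_force: [-0.1, 0.6, -0.5]
finger_gap: 0.091
grasp_force: 0.0
2.35 [0.4264 0.2402 0.2957] toolx [-0.989  0.149  0.   ] y [ 0.149  0.989 -0.   ] z [-0. -0. -1.] rows [-3.65 -4.89  6.39] F [-0.1  0.6 -0.5] 0.09095008270609325 0.0
```

Go above the tab and check with the wrist camera.

```bash
python3 -m handwheel '[[-0.73,-1,0,0,0,0],[-0.73,-1,0,0,0,0],[-0.73,-1,0.5,0,0,0],[-0.73,-1,1,0,0,0],[-0.7,-0.9,1,0,0,0],[0,0,0,0,0,0]]'
python3 - <<'E'
from h import *
d=grab('wrist'); save(d,'wrist0'); P=cloud(d); Q=P.reshape(-1,3)
c=np.array([.484,.1325]); m=(np.hypot(*(Q[:,:2]-c).T)<.03)&(Q[:,2]>.175)&(Q[:,2]<.2); t=Q[m]
print(m.sum(), t.mean(0) if m.any() else '', t.min(0),t.max(0),cv2.minAreaRect(t[:,:2].astype(np.float32)))
E
python3 w.py .484 .1325 .168
```

```text
time_s: 3.1
tcp_pos: [0.4828, 0.1324, 0.2446]
tool_rot: [0.076, 0.997, -0.0, -0.001]
contact_force: [-1.0, 0.2, 0.8]
finger_gap: 0.0912
grasp_force: 0.0
544 [0.48022621 0.13527524 0.18587335] [0.47015723 0.12621515 0.17524469] [0.49374019 0.14392904 0.18946866] ((0.4817054271697998, 0.1351213902235031), (0.015373867005109787, 0.023096445947885513), 80.86658477783203)
3.15 [0.4829 0.1332 0.2455] toolx [-0.989  0.15   0.001] y [ 0.15   0.989 -0.   ] z [-0.002 -0.    -1.   ] rows [-0.07 -0.03  3.88] F [-1.7  0.2 -0. ] 0.09175872726091212 0.0
```

View pics/wrist0.png

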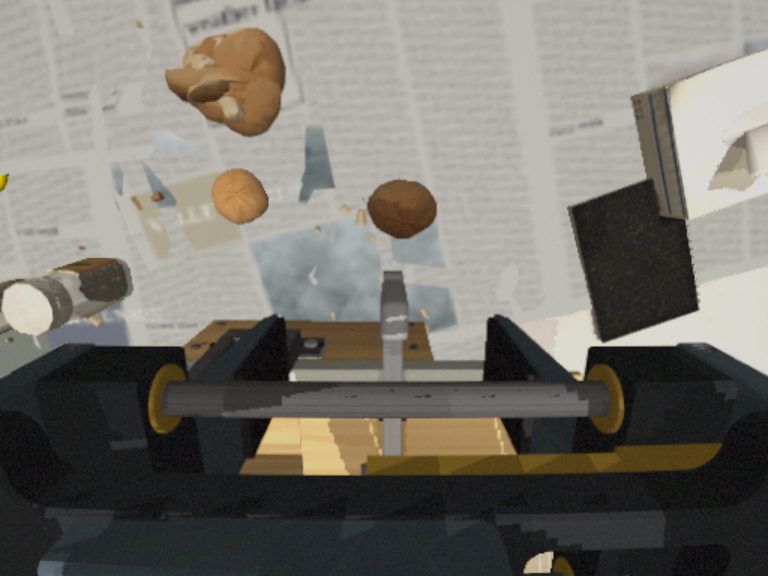

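The wrist view shows the tab at (393,290), centred between the fingers. Descend and close.

```bash
python3 -m handwheel '[[0,0.1,1,0,0,0],[0,0,1,0,0,0],[0,0,1,0,0,0],[0,0,0.8,0,0,0],[0,0,0,0,0,0]]'
python3 -m handwheel '[[0,0,0,0,0,0],[0,0,0,0,0,0],[0,0,0,0,0,0],[0,0,0,0,0,0],[0,0,0,0,0,0],[0,0,0,0,0,0],[0,0,0,0,0,0]]' 1; python3 w.py .4817 .135 .168
```

```text
time_s: 3.78
tcp_pos: [0.483, 0.1365, 0.1699]
tool_rot: [0.074, 0.997, -0.0, -0.001]
contact_force: [0.7, -0.1, 0.9]
finger_gap: 0.0909
grasp_force: 0.0
time_s: 4.65
tcp_pos: [0.4836, 0.1362, 0.1699]
tool_rot: [0.074, 0.997, -0.0, -0.0]
contact_force: [-0.1, -0.2, 0.1]
finger_gap: 0.024
grasp_force: 0.0
4.65 [0.4836 0.1362 0.1699] toolx [-0.989  0.148  0.   ] y [ 0.148  0.989 -0.   ] z [-0. -0. -1.] rows [ 0.09 -0.07  0.09] F [-0.1 -0.2  0.1] 0.023957237528783187 0.0
```

```bash
python3 -m handwheel '[[0,0,0,0,0,0],[0,0,0,0,0,0],[0,0,0,0,0,0]]'
python3 -m handwheel '[[-0.14,0,-0.54,0,0.4,0],[-0.14,0,-0.54,0,0.4,0],[-0.14,0,-0.54,0,0.4,0],[-0.14,0,-0.54,0,0.4,0],[0,0,0,0,0,0]]'; python3 w.py .4817 .135 .168
```

```text
time_s: 5.03
tcp_pos: [0.4836, 0.1362, 0.1699]
tool_rot: [0.074, 0.997, -0.0, -0.0]
contact_force: [0.5, -0.4, 0.3]
finger_gap: 0.0159
grasp_force: 30.0
time_s: 5.65
tcp_pos: [0.4994, 0.1338, 0.2117]
tool_rot: [0.074, 0.99, 0.009, -0.119]
contact_force: [2.4, 0.5, -1.8]
finger_gap: 0.0159
grasp_force: 30.0
5.65 [0.4994 0.1338 0.2117] toolx [-0.961  0.145  0.237] y [0.149 0.989 0.   ] z [-0.235  0.036 -0.971] rows [ 0.34 -0.07  2.33] F [ 2.4  0.5 -1.8] 0.01587489741587181 29.999915957450867
```

```bash
python3 -m handwheel '[[0,-0.5,0,0,0,0],[0,-0.5,0,0,0,0],[0,-0.5,0,0,0,0],[0,-0.5,0,0,0,0],[0,-0.5,0,0,0,0],[0,-0.5,0,0,0,0],[0,-0.5,0,0,0,0],[0,-0.5,0,0,0,0],[0,0,0,0,0,0]]'; python3 w.py .4817 .135 .168
python3 - <<'E'
from h import *
d=grab('top'); save(d,'top1',(110,120,300,260),4)
P=cloud(d);Q=P[195:222,195:230].reshape(-1,3);c=np.array([.618,.038]);
y=(Q[:,:2]-c)@[.147,.989];x=(Q[:,:2]-c)@[.989,-.147]
m=(abs(x+.099)<.012)&(Q[:,2]>.165)&(Q[:,2]<.185);print('post y',m.sum(),np.percentile(y[m],[0,10,50,90,100]))
m=(abs(x+.099)<.012)&(Q[:,2]>.13)&(Q[:,2]<.14);print('lug y',m.sum(),np.percentile(y[m],[0,10,50,90,100]))
E
```

```text
time_s: 6.78
tcp_pos: [0.4871, 0.0542, 0.2115]
tool_rot: [0.074, 0.99, 0.009, -0.118]
contact_force: [7.3, -2.7, -6.0]
finger_gap: 0.0162
grasp_force: 30.0
6.775 [0.4871 0.0542 0.2115] toolx [-0.961  0.145  0.234] y [ 0.149  0.989 -0.   ] z [-0.232  0.034 -0.972] rows [0.33 3.96 2.32] F [ 7.3 -2.7 -6. ] 0.016206273508477132 29.99934822320938Traceback (most recent call last):
  File "<stdin>", line 5, in <module>
    return _quantile_unchecked(
        a, q, axis, out, overwrite_input, method, keepdims, weights)
    return _ureduce(a,
                    func=_quantile_ureduce_func,
    ...<5 lines>...
                    overwrite_input=overwrite_input,
                    method=method)
    r = func(a, **kwargs)
    result = _quantile(arr,
                       quantiles=q,
    ...<2 lines>...
                       out=out,
                       weights=wgt)
    slices_having_nans = np.isnan(arr[-1, ...])
                                  ~~~^^^^^^^^^
IndexError: index -1 is out of bounds for axis 0 with size 0
```

View pics/top1.png

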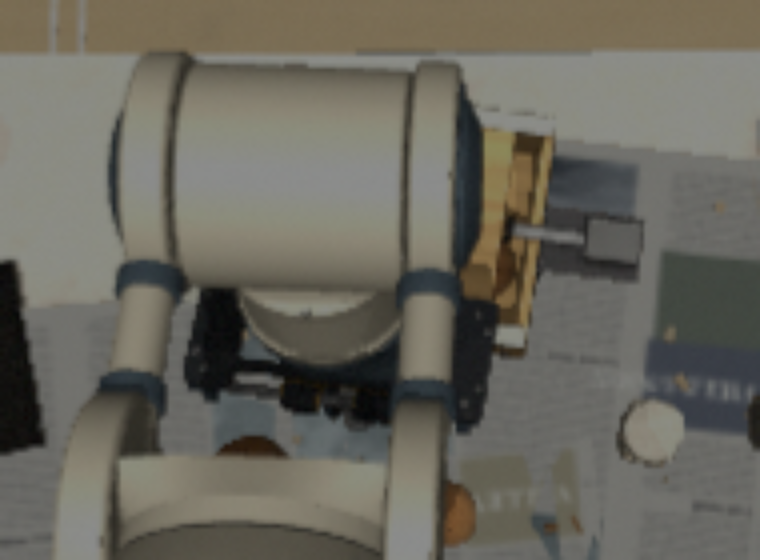

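The arm hides the keeper from above, so the post has to be found by force. The jar at (650,430) is well clear.

```bash
python3 -m handwheel '[[-0.05,-0.25,0,0,0,0],[0,-0.25,0,0,0,0],[0,-0.25,0,0,0,0],[0,-0.25,0,0,0,0]]'; python3 -m handwheel '[[0,-0.08,0,0,0,0],[0,-0.08,0,0,0,0]]';python3 w.py .4817 .135 .168
```

```text
time_s: 7.32
tcp_pos: [0.4844, 0.0348, 0.2116]
tool_rot: [0.074, 0.99, 0.009, -0.119]
contact_force: [-0.3, 6.1, 1.7]
finger_gap: 0.0156
grasp_force: 30.0
time_s: 7.58
tcp_pos: [0.484, 0.0318, 0.2116]
tool_rot: [0.074, 0.99, 0.009, -0.12]
contact_force: [-1.1, 5.2, 2.8]
finger_gap: 0.0158
grasp_force: 30.0
7.575 [0.484  0.0318 0.2116] toolx [-0.961  0.144  0.238] y [0.148 0.989 0.   ] z [-0.235  0.036 -0.971] rows [0.33 5.09 2.33] F [-1.1  5.2  2.8] 0.015805889412494348 30.000385344028473
```

```bash
for i in 1; do python3 -m handwheel '[[0,-0.06,0,0,0,0],[0,-0.06,0,0,0,0],[0,-0.06,0,0,0,0],[0,-0.06,0,0,0,0]]'; python3 -m handwheel '[[0,-0.05,0,0,0,0],[0,-0.05,0,0,0,0]]'; done
```

```text
time_s: 8.07
tcp_pos: [0.4833, 0.0272, 0.2116]
tool_rot: [0.074, 0.99, 0.009, -0.12]
contact_force: [-1.9, 6.2, 3.0]
finger_gap: 0.0157
grasp_force: 30.0
time_s: 8.32
tcp_pos: [0.483, 0.0252, 0.2116]
tool_rot: [0.074, 0.99, 0.009, -0.12]
contact_force: [-1.3, 5.8, 2.0]
finger_gap: 0.0162
grasp_force: 30.0
```

```bash
python3 -m handwheel '[[0,-0.05,0,0,0,0]]'; python3 -m handwheel '[[0,-0.05,0,0,0,0]]'
```

```text
time_s: 8.45
tcp_pos: [0.4828, 0.0243, 0.2116]
tool_rot: [0.074, 0.99, 0.009, -0.12]
contact_force: [-0.8, 6.2, 2.2]
finger_gap: 0.0157
grasp_force: 30.0
time_s: 8.57
tcp_pos: [0.4827, 0.0233, 0.2116]
tool_rot: [0.074, 0.99, 0.009, -0.12]
contact_force: [-0.3, 7.4, 2.6]
finger_gap: 0.0162
grasp_force: 30.0
```

Now about 3–4 mm from the estimated notch; continue in 0.6–1 mm steps.

```bash
python3 -m handwheel '[[0,-0.04,0,0,0,0]]'; python3 -m handwheel '[[0,-0.04,0,0,0,0]]'
```

```text
time_s: 8.7
tcp_pos: [0.4826, 0.0225, 0.2116]
tool_rot: [0.074, 0.99, 0.009, -0.12]
contact_force: [-1.3, 6.7, 2.5]
finger_gap: 0.0157
grasp_force: 30.0
time_s: 8.82
tcp_pos: [0.4824, 0.0218, 0.2116]
tool_rot: [0.074, 0.99, 0.009, -0.12]
contact_force: [-1.2, 6.5, 3.7]
finger_gap: 0.0159
grasp_force: 30.0
```

```bash
python3 -m handwheel '[[0,-0.03,0,0,0,0]]'; python3 -m handwheel '[[0,-0.03,0,0,0,0]]'
```

```text
time_s: 8.95
tcp_pos: [0.4824, 0.0212, 0.2116]
tool_rot: [0.074, 0.99, 0.009, -0.12]
contact_force: [-0.9, 8.1, 2.3]
finger_gap: 0.0163
grasp_force: 30.0
time_s: 9.07
tcp_pos: [0.4823, 0.0211, 0.2116]
tool_rot: [0.074, 0.99, 0.01, -0.119]
contact_force: [0.3, 14.9, 2.1]
finger_gap: 0.0155
grasp_force: 30.0
```

Post met at y = 0.0211, which agrees with the estimate from vision. Ease back about 1 mm and lower along the arc.

```bash
python3 -m handwheel '[[0,0.06,0,0,0,0]]'; python3 -m handwheel '[[0.05,0,0.27,0,-0.2,0],[0.05,0,0.27,0,-0.2,0],[0.05,0,0.27,0,-0.2,0]]'; python3 -m handwheel '[[0.05,0,0.27,0,-0.2,0]]'
```

```text
time_s: 9.2
tcp_pos: [0.4824, 0.0216, 0.2116]
tool_rot: [0.074, 0.99, 0.009, -0.12]
contact_force: [-2.1, 2.7, 2.2]
finger_gap: 0.0157
grasp_force: 30.0
time_s: 9.57
tcp_pos: [0.4753, 0.0227, 0.1962]
tool_rot: [0.074, 0.994, 0.006, -0.075]
contact_force: [-4.7, 6.4, 4.6]
finger_gap: 0.0159
grasp_force: 30.0
time_s: 9.7
tcp_pos: [0.4733, 0.0231, 0.1909]
tool_rot: [0.074, 0.995, 0.005, -0.061]
contact_force: [-6.3, 6.1, 4.6]
finger_gap: 0.0159
grasp_force: 30.0
```

```bash
python3 -m handwheel '[[0.08,0,0.27,0,-0.2,0],[0.07,0,0.27,0,-0.2,0]]'; python3 -m handwheel '[[0.05,0,0.27,0,-0.2,0]]'; python3 -m handwheel '[[0.04,0,0.18,0,-0.2,0]]'
```

```text
time_s: 9.95
tcp_pos: [0.4697, 0.0236, 0.1805]
tool_rot: [0.074, 0.997, 0.002, -0.03]
contact_force: [-2.7, 5.9, 1.2]
finger_gap: 0.0154
grasp_force: 30.0
time_s: 10.07
tcp_pos: [0.4681, 0.0238, 0.1751]
tool_rot: [0.074, 0.997, 0.001, -0.015]
contact_force: [-5.6, 6.9, 2.8]
finger_gap: 0.016
grasp_force: 30.0
time_s: 10.2
tcp_pos: [0.4671, 0.0239, 0.1713]
tool_rot: [0.074, 0.997, 0.0, -0.001]
contact_force: [-1.2, 6.9, -3.8]
finger_gap: 0.0158
grasp_force: 30.0
```

```bash
python3 -m handwheel '[[0,0,0.07,0,0,0],[0,0,0,0,0,0]]'; python3 -m handwheel '[[0,0,0,0,0,0],[0,0,0,0,0,0],[0,0,0,0,0,0],[0,0,0,0,0,0],[0,0,0,0,0,0],[0,0,0,0,0,0]]' -1;  python3 -m handwheel '[[0,0,-0.5,0,0,0],[0,0,-1,0,0,0],[0,0,-1,0,0,0],[0,0,-1,0,0,0],[0,0,-1,0,0,0],[0,0,-1,0,0,0],[0.5,0.7,-1,0,0,0],[1,1,-0.5,0,0,0],[1,1,0,0,0,0],[1,1,0,0,0,0],[1,1,0,0,0,0],[0.7,1,0,0,0,0],[0.7,1,0,0,0,0],[0.7,1,0,0,0,0],[0.7,1,0,0,0,0],[0.7,1,0,0,0,0],[0,1,0,0,0,0],[0,1,0,0,0,0],[0,1,0,0,0,0],[0,0,0,0,0,0]]'
python3 - <<'E'
from h import *
d=grab('top'); save(d,'top2',(110,120,300,260),4); s=grab('side'); save(s,'side2',(180,120,330,250),5)
P=cloud(d).reshape(-1,3);c=np.array([.618,.038])
y=(P[:,:2]-c)@[.147,.989];x=(P[:,:2]-c)@[.989,-.147]
m=(abs(x+.15)<.025)&(abs(y+.038)<.03)&(P[:,2]>.17)&(P[:,2]<.23);print('tab',m.sum(),x[m].mean(),y[m].mean(),np.percentile(P[m,2],[50,90,100]))
for a in(-.13,-.06,0):
    m=(abs(x-a)<.008)&(abs(y+.038)<.006)&(P[:,2]>.115);print('bar z at',a,m.sum(),np.median(P[m,2]))
E
```

```text
time_s: 10.45
tcp_pos: [0.4668, 0.024, 0.17]
tool_rot: [0.074, 0.997, 0.0, -0.001]
contact_force: [-6.5, 7.5, 3.3]
finger_gap: 0.016
grasp_force: 30.0
time_s: 11.2
tcp_pos: [0.4683, 0.0236, 0.1705]
tool_rot: [0.074, 0.997, -0.0, 0.0]
contact_force: [-0.9, 0.4, 0.8]
finger_gap: 0.073
grasp_force: 0.0
time_s: 13.7
tcp_pos: [0.348, 0.2997, 0.3104]
tool_rot: [0.074, 0.997, 0.0, -0.0]
contact_force: [-0.9, -0.7, -0.1]
finger_gap: 0.0914
grasp_force: 0.0
tab 55 -0.14869897605688825 -0.03597722689194897 [0.18606705 0.18857232 0.189727  ]
bar z at -0.13 21 0.1318969685006683
bar z at -0.06 27 0.1313380830834869
bar z at 0 22 0.13236523994139787
```

View pics/top2.png

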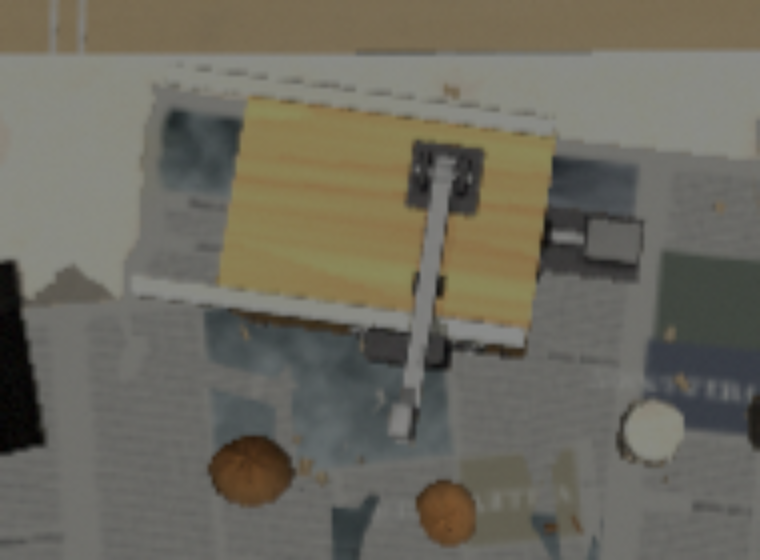

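View pics/side2.png

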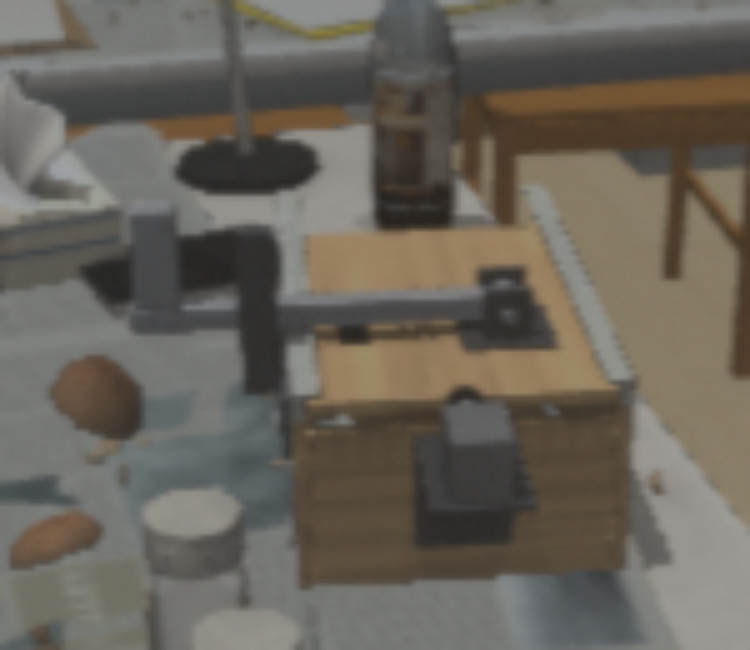

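The lid is shut and the bar lies level in the notch behind the post: its top is at z = 132 mm along its whole length, and the tab is at (402,418) in the top crop. The jar at (652,430) is upright and the arm is clear.

```bash
python3 -c "
from plant import r
print(r.finish_job())"
```

```text
the job is handed in; nothing more can be done
None
```

The lid is shut with the latch bar lying level in the keeper's notch, the jar is upright and the arm is clear; the job is handed in, but no verdict came back.

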